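# One stroke of the bench stamping press

### The arm

A 6-joint arm with a two-finger parallel gripper is mounted at the origin on a cart in front of the work surface, level with it; the furniture and walls round the work are solid. World frame = base frame: x ahead of the robot, y to its left, z up, the work surface at z = 0. Lengths are in m, angles in degrees, forces in N, time in s.
With the tool pointing down it reaches from about 0.35 to 0.875 m from the base axis. Payload 4.2 kg.
Tool frame: the origin (TCP) lies at the very end of the fingers, on their centre line; the grasp point (between the pads) lies 19 mm behind it (env.hold_point_z is the distance from the TCP to the grasp point, in m); z points along the fingers, y is the line along which they close (so a half turn about z gives the same grasp; the last joint's range is limited). The gripper opens to 85 mm and grips with 20 to 120 N. Pads are 22 mm wide; open, the fingers measure 114 mm over their backs; the gripper's body (76 mm by 85 mm) begins 54 mm behind the grasp point. The pads swing forward as they close: fully open they stand 13 mm farther back than shut.
Start: joints at [14.817, 22.042, 0.453, 0, -68.411, -14.817], TCP at [0.625, 0, 0.231] pointing down, gripper open.
Joint ranges: [-179.83, 179.83], [-69.29, 118.12], [-61.27, 80.66], [-181.25, 117.63], [-171.15, -9.14], [-177.46, 177.46]. Speed limits (degrees/s): [159.86, 159.86, 180, 180, 180, 180].

### API

Orientations are given as [roll, pitch, yaw] about the fixed x, y, z axes, in that order (R = Rz(yaw) Ry(pitch) Rx(roll)).
In Python, from cell import monitor, eyes, env, look_for, trace, spot_point gives the robot as it stands.
- The arm moves only by the shell command python3 -m creep 'ROWS'. ROWS is JSON, a list that holds one entry, the list of rows, each a list of 7 numbers: the shift along the tool's x, y, z in m, then the turn, a rotation vector about the tool's x, y, z in rad, then the closure in counts, from 0 (fully open) to 255 (shut). In form: [[[tx, ty, tz, wx, wy, wz, grip], ...]]. A call has 1 to 8 rows; each row shifts and turns the commanded pose from where the row before left it, along the tool's axes as they then stand; what a row does not reach is not made up. A row lasts 1/10 s, in which the tool goes at most 50 mm and 8.59 degrees, less where a joint would pass 70% of its speed; a pose out of reach is approached as far as the arm can. A call with a gripper value outside its range is refused whole. The fingers move at their own pace and stop on an object; the grip force is fixed at half the most. Time passes only in rows, so rows that do not move let the fingers close. It gives the time, the measured TCP pose, the force, the opening and the grip force at its end, in the units of the state.
- monitor.sense(): the state, without advancing time (a new reading comes with each control period).
- eyes.camera(name): name is "scene" or "side" or "wrist"; returns a dict with "frame" (400x640x3 uint8, red, green, blue), "K" (3x3 intrinsics, pixels), "rvec" (rotation vector, rad) and "tvec" (3), from world to camera coordinates, as OpenCV has them; the wrist camera has in their place "tool_from_camera" (4x4, takes a point from camera to tool coordinates, whose origin is the TCP and whose axes are the flange's). Camera axes: x right, y down, z forward; pixel columns grow to the right and rows downward; lengths in m; the calibration is good to about 2 mm. A picture is of the moment at which its call begins: read the wrist's pose just before it. There is no depth.
- env.hand_in(): hands the job in; it is judged then, once.
Trained networks look in the newest picture that a camera, given by its name, has taken for a name from the list of things; names that differ only in an ending like _2 or _b are one class to them, and where a whole thing is asked for, a point or a joint stands for the part that bears it (a point fixed in the world has none). Each returns a list of dicts, best first, with "conf" (0 to 1); they miss things now and then, are a little off and sometimes report something else, mostly with a low value. They report only what shows in the picture. A call takes as long as a camera call. They do not tell look-alikes from the thing itself.
- look_for(camera, name): "centre" ([x, y, z] in m, in world coordinates, good to about 4 mm: the middle of the surface that is visible of it).
- trace(camera, name): "region" (400x640 bool, what is visible of it).
- spot_point(camera, name): "centre" ([x, y, z] in m, in world coordinates, good to about 4 mm: a listed point, or the origin of a listed thing).
The state is a dict: "clock": time; "joint_positions": joint angles; "qd": joint speeds; "tau": joint torques, N m; "ee_pos": TCP position; "ee_rot": TCP orientation; "force": force on the tool from outside, world axes, zero at the start; "torque": the same for the moment, N m; "gripper_width": finger opening in m; "finger_force": force on a finger pad.
Only numpy, scipy, OpenCV 4.12 (cv2) and the standard library are available. Lean on these libraries where they do the work, as an engineer would, in place of code of your own. Each camera call takes 0.05 s, during which the arm holds its last target. There are 200 camera calls.

### The job

Push the wood block along the guide of the hand press until it is firmly home against the end stop. Then take the crank handle and turn the flywheel exactly one full turn anticlockwise (seen from above), so that the ram presses the block once and draws back and the white mark is at the red pointer again. Go steadily and gently (the crank handle bears about 12 N sideways, no more): never let the wheel spin away, turn back past the pointer or run on into a second stroke, and leave the thread spool, tape roll and wax cake beside the press where they are.

Things in the scene. Friction and masses are not known exactly. Their poses are not given: they have to be found in the camera images.
- press: Green hand press, fixed to the bench. Origin on the bench, on the guide's centre line; x along the guide to the end stop, y from the guide to the flywheel. Table 6 mm thick, 96 mm wide, x -145 to +40 mm. Guide 59 mm wide, x -68 to +30: an anvil rail on the -y side, 16 mm above the table, and low rails, 8 mm, on the +y side. Green gearbox under the wheel: x -84 to +44, y 71 to 183, z to 90; the ram's housing on its side reaches to y 44, z 40.
- blank: Wood block to be stamped, 100 x 55 x 18 mm, loose in the guide, its long side (own y axis) along the guide; 0.05 to 0.12 kg. Origin: centre of its underside. It starts 30 to 50 mm short of the stop; when home its near end still stands 4 mm out of the rails, at press x = -72 mm.
- end_stop: Dark steel end stop of the guide, rigid, 12 x 60 x 16 mm (12 along the guide), on the table. Origin: centre of its underside; its face towards the block is 6 mm before that, at press x = +28 mm.
- seat (a point): Point on the table where the centre of the block's underside lies when the block is home: press x = -22, y = 0, z = 6 mm; axes as the press.
- ram_foot: Brass stamping foot of the ram, 24 mm wide, 12 mm high, at the guide's +y side; origin: centre of its face, at press x = -20, y = +39.5, z = 15 mm when drawn back. One turn of the wheel drives it 18 mm towards -y (farthest at half a turn) and back, so that it presses the block against the anvil rail; it is sprung, 7 N/mm, about 35 N at most.
- pointer (a point): Top of the red home pointer that stands at the front of the flywheel, at press x = -103, y = +122, z = 108 mm. At home the white mark on the wheel's rim is beside it.
- wheel_axis (a point): Point on the flywheel's vertical axis at press x = -20, y = +122 mm, 151 mm above the bench (the handle's mid-height); its -x axis turns with the wheel and points to the crank handle. The wheel is a dark steel disc, radius 74 mm, top 112 mm above the bench; a brass nut on the axis ends at 119 mm.
- wheel (a joint): Turn of the flywheel in rad, growing anticlockwise seen from above. 0 = home: the handle is on the press's -x side of the axis; a full turn ends at 6.283. Starts within 0.1 of 0. Friction about 0.16 N m, and up to 0.13 N m more, first against and then with the motion, while the foot presses; it stays where it is left. Hard ends at -0.8 and 7.48.
- spool: Red thread spool standing beside the press, 41 mm in diameter, 50 mm high; origin: centre of its underside.
- tape: Roll of white linen tape lying beside the press, 66 mm in diameter, 30 mm high; origin: centre of its underside.
- wax: Cake of yellow beeswax, 36 x 52 x 19 mm; origin: centre of its underside.
- slot (a point): Middle of the radial slot on the wheel, 55 mm from its axis, 116 mm above the bench. Here the upright wooden crank handle (20 mm diameter, 128 to 172 mm above the bench, free to spin on its pin) stands on a slider clamped tight up to 12 mm nearer to or farther from the axis: it differs each time and is not measured, so find it by touch or sight.
- bush_radial (a joint): Give of the rubber bush under the handle's pin along the slot, in m, positive outwards; 0 unloaded. It gives 1 mm for each 10 N of net side load on the handle (squeezing the handle between two fingers does not count); the bush is overloaded past 1.3 mm (13 N).
- bush_cross (a joint): The same across the slot, along the wheel's rim, positive towards anticlockwise; 0 unloaded, 10 N/mm, overloaded past 1.3 mm (13 N). Turning the wheel alone takes 2 to 7 N here.
Not all that is in view belongs to the job. What is shaped like the blank but blue is not meant.

How it is judged (in metres and radians):
On the way, in this order (a step that is already met when the one before it is completed fails the run):
1. the block is home, pressed against the end stop with more than 3 N, before the wheel has been turned (x of blank in the frame of seat between -0.003 and 0.003 m and contact force between blank and end_stop above 3 N and value of joint wheel below 0.5 rad), for 0.1 s.
2. half a turn: the foot presses the block with more than 20 N (x of blank in the frame of seat between -0.003 and 0.003 m and contact force between ram_foot and blank above 20 N and value of joint wheel above 2.9 rad), for 0.05 s.
At the end, for the whole second after the job is handed in: The flywheel has made one full turn and rests within 0.15 rad of home (6.13 to 6.43), and the block lies still with its far end within 3 mm of the end stop (x of blank in the frame of seat between -0.003 and 0.003 m and value of joint wheel between 6.133 and 6.433 rad and velocity of joint wheel between -0.05 and 0.05 rad/s and linear speed of blank below 0.01 m/s); the robot touches nothing.
It fails at once if the crank handle is loaded sideways with more than 13 N (its rubber bush gives more than 1.3 mm along or across the slot) (value of joint any of bush_radial, bush_cross above 0.0013 m or value of joint any of bush_radial, bush_cross below -0.0013 m).
It fails at once if the block is pushed with more than 30 N (contact force between the fingers and blank above 30 N).
It fails at once if the wheel is turned back from home by more than 0.35 rad, or runs on into a second stroke (more than 0.4 rad past one turn) (value of joint wheel below -0.35 rad or value of joint wheel above 6.683 rad).
It fails at once if the wheel spins faster than 2.5 rad/s (velocity of joint wheel above 2.5 rad/s).
It fails at once if the thread spool, the tape roll or the wax cake is moved by more than 20 mm (distance of any of spool, tape, wax from where it was at the start of the episode above 0.02 m).
It also fails if it takes over 72 s, if anything falls off the work surface, if the arm or the gripper's body presses on something with over 40 N, if the wrist force passes 120 N, or if a joint passes its speed limit or range.

## Working session

There is one attempt and no reset: what is moved stays moved. The work goes in short steps, Python scripts to look and compute and a shell command to move; the robot and the scene stay as the last step left them, time stands still between calls to the robot, and variables do not carry over. Pictures are saved under pics/ and viewed, at most 10 in all, crops included, and the job is handed in when it is done.

```bash
ls; mkdir -p pics; cat > h.py <<'E'
import numpy as np, cv2, json
from cell import monitor, eyes, env, look_for, trace, spot_point
from scipy.spatial.transform import Rotation as R
def proj(c,P):
    p,_=cv2.projectPoints(np.array(P,float).reshape(-1,3),np.array(c["rvec"],float),np.array(c["tvec"],float),np.array(c["K"],float),None); return p.reshape(-1,2)
E
python3 - <<'E'
from h import *
ims=[]
for cam in ["scene","side"]:
    c=eyes.camera(cam); ims.append(c["frame"])
    for n in ["seat","pointer","wheel_axis","slot","end_stop","ram_foot","blank","press","spool","tape","wax"]:
        r=spot_point(cam,n)[:2]
        print(cam,n,[(np.round(d["centre"],3).tolist(),round(d["conf"],2),proj(c,d["centre"])[0].round().tolist()) for d in r])
    cv2.imwrite(f"pics/{cam}0.png",c["frame"][:,:,::-1])
s=monitor.sense();print(s)
E
```

```text
pics
scene seat [([0.57, 0.042, 0.008], 0.93, [316.0, 223.0]), ([0.544, 0.171, 0.117], 0.17, [276.0, 168.0])]
scene pointer []
scene wheel_axis [([0.599, 0.156, 0.153], 0.85, [296.0, 151.0])]
scene slot [([0.544, 0.17, 0.113], 0.65, [276.0, 169.0])]
scene end_stop [([0.6, 0.156, 0.153], 0.71, [297.0, 150.0]), ([0.626, 0.03, 0.008], 0.6, [337.0, 215.0])]
scene ram_foot [([0.581, 0.074, 0.014], 0.58, [312.0, 211.0])]
scene blank [([0.538, 0.053, 0.007], 0.89, [304.0, 226.0]), ([0.436, -0.214, -0.002], 0.7, [341.0, 334.0])]
scene press [([0.546, 0.174, 0.113], 0.34, [276.0, 168.0])]
scene spool [([0.502, 0.186, 0.001], 0.59, [264.0, 204.0])]
scene tape [([0.705, 0.068, 0.004], 0.96, [350.0, 194.0])]
scene wax [([0.469, -0.058, -0.001], 0.57, [308.0, 272.0])]
side seat [([0.571, 0.035, 0.008], 0.56, [318.0, 252.0])]
side pointer [([0.516, 0.175, 0.108], 0.72, [386.0, 226.0])]
side wheel_axis [([0.6, 0.16, 0.151], 0.69, [353.0, 216.0])]
side slot [([0.546, 0.175, 0.118], 0.91, [378.0, 225.0])]
side end_stop [([0.632, 0.029, 0.005], 0.45, [295.0, 262.0])]
side ram_foot []
side blank [([0.4
[... 311 characters left out ...]
.0, 227.0])]
{'clock': 1.2, 'joint_positions': array([ 1.48169794e+01,  2.20412553e+01,  4.54072994e-01, -1.42840250e-03,
       -6.84112453e+01, -1.48149405e+01]), 'qd': array([ 0.01744169,  0.0651169 ,  0.00317847, -0.08500926,  0.00212164,
        0.09061363]), 'tau': array([ 1.22068592e-03, -3.92092144e+01,  1.88622165e+01,  4.19070706e+00,
       -2.51729643e-04,  8.38493115e-07]), 'ee_pos': array([6.24986225e-01, 3.72818431e-05, 2.31322751e-01]), 'ee_rot': array([-1.79998819e+02,  1.68612723e-03, -8.99984866e+01]), 'force': array([-0.0967228 , -0.82071776, -0.50455828]), 'torque': array([-0.02206183,  0.0277274 , -0.01555469]), 'finger_force': 0.0, 'gripper_width': 0.08520055349388812}
```

View images.

```bash
python3 - <<'E'
import cv2,numpy as np
a=cv2.imread("pics/scene0.png")[120:370,220:400];b=cv2.imread("pics/side0.png")[170:320,230:430]
a=cv2.resize(a,None,fx=2.3,fy=2.3,interpolation=3);b=cv2.resize(b,None,fx=1.9,fy=1.9,interpolation=3)
o=np.zeros((max(a.shape[0],b.shape[0]),a.shape[1]+b.shape[1],3),np.uint8);o[:a.shape[0],:a.shape[1]]=a;o[:b.shape[0],a.shape[1]:]=b
cv2.imwrite("pics/c0.png",o);print(o.shape)
E
```

```text
(575, 794, 3)
```

View pics/c0.png

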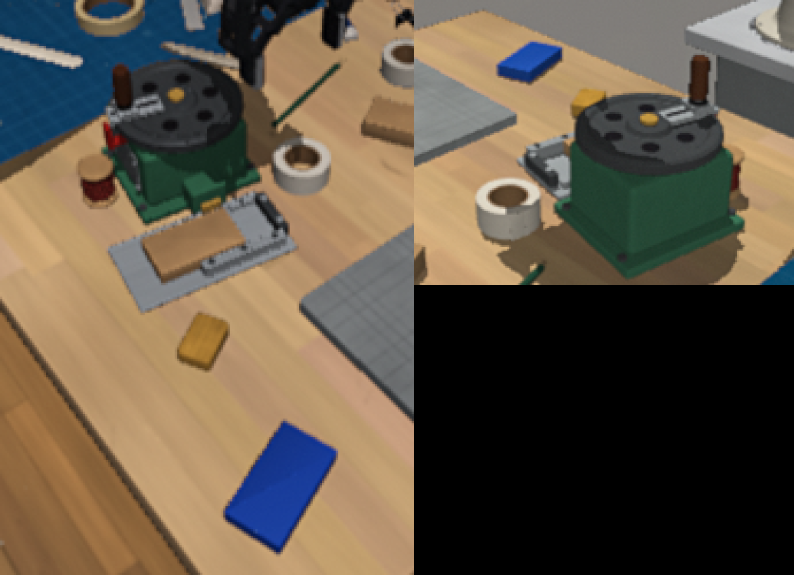

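Candidates: the wood block in the guide (scene 304,226), the blue block (341,334) and a plain wooden piece at the far right (390,172). The one in the guide between the rails is the blank, as the crop confirms. The wheel's dark handle is at scene (274,158), with the white mark next to the red pointer at (271,178).

```bash
python3 -m creep '[[[0,0,0,0,0,-0.135,255],[0,0,0,0,0,-0.135,255],[0,0,0,0,0,-0.135,255],[0,0,0,0,0,-0.135,255],[0,0,0,0,0,-0.135,255],[0,0,0,0,0,-0.135,255],[0,0,0,0,0,-0.135,255],[0,0,0,0,0,-0.135,255]]]'
python3 -m creep '[[[0,0,0,0,0,-0.135,255],[0,0,0,0,0,-0.134,255],[-0.031,-0.0043,0,0,0,0,255],[-0.031,-0.0043,0,0,0,0,255],[-0.031,-0.0043,0,0,0,0,255],[-0.031,-0.0043,0,0,0,0,255],[-0.031,-0.0043,0,0,0,0,255],[-0.028,-0.0042,0,0,0,0,255]]]'
python3 -c "
from h import *
s=monitor.sense();print(s['ee_pos'],s['ee_rot'])
c=eyes.camera('wrist');np.save('T.npy',c['tool_from_camera']);print(np.round(c['tool_from_camera'],3),c['K'])
for n in ['seat','pointer','wheel_axis','slot','end_stop','blank']:
    print(n,[(np.round(d['centre'],4).tolist(),round(d['conf'],2)) for d in spot_point('wrist',n)[:2]])
cv2.imwrite('pics/w1.png',c['frame'][:,:,::-1])
"
```

```text
clock: 2.0
ee_pos: [0.625, 0.0, 0.2313]
ee_rot: [-180.0, -0.0, -27.8]
force: [-0.4, 0.0, 0.2]
gripper_width: -0.0002
finger_force: 0.0
clock: 2.8
ee_pos: [0.4508, 0.0656, 0.2315]
ee_rot: [-180.0, -0.0, -12.7]
force: [0.2, -0.3, -0.1]
gripper_width: -0.0003
finger_force: 0.0
[0.45079091 0.0655808  0.23146221] [-1.79981757e+02 -1.56168554e-02 -1.27096920e+01]
[[-0.001 -0.953 -0.302  0.076]
 [ 1.    -0.001 -0.    -0.001]
 [-0.    -0.302  0.953 -0.142]
 [ 0.     0.     0.     1.   ]] [[276.67638456   0.         318.06004371]
 [  0.         276.67638456 203.74154558]
 [  0.           0.           1.        ]]
seat [([0.5725, 0.0415, 0.0058], 0.65)]
pointer [([0.52, 0.1744, 0.105], 0.61)]
wheel_axis [([0.6001, 0.1565, 0.1495], 0.71)]
slot [([0.5483, 0.1777, 0.1114], 0.82), ([0.5191, 0.1765, 0.1049], 0.61)]
end_stop [([0.6278, 0.0308, 0.0042], 0.57)]
blank [([0.4382, -0.2167, 0.0025], 0.89), ([0.5346, 0.0437, 0.0059], 0.69)]
```

View pics/w1.png

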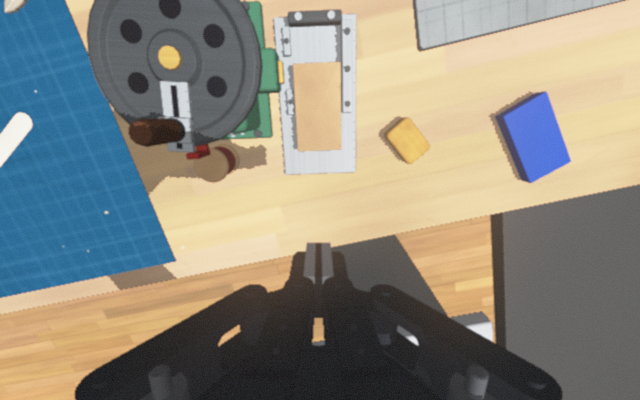

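The picture shows the blank in the guide, its near end at about row 151, columns 299–341. The brass nut is at (169,57), and the handle runs from its top at (140,132) to its base at about (178,130).

```bash
cat >> h.py <<'E'
def wray(px,z,pos,rot,T=np.load('T.npy'),K=np.array([[276.676,0,318.06],[0,276.676,203.74],[0,0,1]])):
    M=R.from_euler('xyz',rot,degrees=True).as_matrix()
    o=M@T[:3,3]+pos; out=[]
    for (u,v),zz in zip(px,np.broadcast_to(z,len(px))):
        d=M@T[:3,:3]@np.linalg.inv(K)@[u,v,1]; out.append(o+d*(zz-o[2])/d[2])
    return np.array(out)
E
python3 -c "
from h import *
s=monitor.sense()
f=lambda p,z:wray(p,z,s['ee_pos'],s['ee_rot'])
t=f([(276,15),(287,174),(355,173),(355,13)],.006);b=f([(293,63),(299,151),(341,151),(339,62)],.024)
print(t.round(4),b.round(4))
for q in (t,b):
    for i,j in((1,0),(2,3)): d=q[j]-q[i];print(np.degrees(np.arctan2(d[1],d[0])),np.linalg.norm(d))
print('nut',f([(169,57)],.119),'handle top',f([(140,132)],.172), 'base',f([(178,130)],.128))
g=cv2.imread('pics/w1.png')[20:220,80:380]
cv2.imwrite('pics/w1c.png',cv2.resize(g,None,fx=2.6,fy=2.6,interpolation=3))
"
```

```text
[[ 0.6456  0.0714  0.006 ]
 [ 0.4643  0.1061  0.006 ]
 [ 0.4454  0.0166  0.006 ]
 [ 0.6275 -0.0171  0.006 ]] [[0.59   0.064  0.024 ]
 [0.4922 0.0813 0.024 ]
 [0.4806 0.0302 0.024 ]
 [0.5794 0.0127 0.024 ]]
-10.828397987884818 0.18456799134659732
-10.4843944203701 0.18522654040856346
-10.037874991184294 0.0992667106715325
-10.059066907146535 0.10029746002695562
nut [[0.59989035 0.15838116 0.119     ]] handle top [[0.54477393 0.1734374  0.172     ]] base [[0.54291787 0.1683157  0.128     ]]
```

View pics/w1c.png

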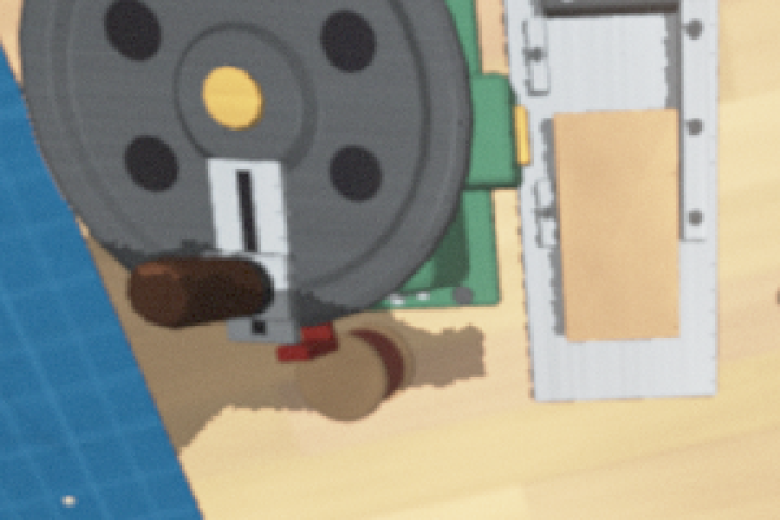

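Press pose fixed: yaw about -10.6°, origin about (0.597, 0.035). The axis this predicts agrees with the nut to under 1 mm. Next I go down behind the block.

```bash
python3 -m creep '[[[0,0.0035,0.027,0,0,-0.037,255],[0,0,0.03,0,0,0,255],[0,0,0.03,0,0,0,255],[0,0,0.03,0,0,0,255],[0,0,0.03,0,0,0,255],[0,0,0.03,0,0,0,255],[0,0,0.025,0,0,0,255],[0,0,0.015,0,0,0,255]]]'
python3 -m creep '[[[0.008,0,0,0,0,0,255],[0.008,0,0,0,0,0,255],[0.006,0,0,0,0,0,255],[0.004,0,0,0,0,0,255],[0.004,0,0,0,0,0,255],[0.004,0,0,0,0,0,255],[0.004,0,0,0,0,0,255],[0.004,0,0,0,0,0,255]]]'
```

```text
clock: 3.95
ee_pos: [0.4512, 0.0611, 0.0119]
ee_rot: [179.9, 0.2, -10.7]
force: [-0.1, -0.2, 0.3]
gripper_width: 0.0001
finger_force: 0.0
clock: 4.75
ee_pos: [0.4928, 0.0542, 0.0145]
ee_rot: [-180.0, -0.0, -10.6]
force: [-1.4, 0.2, 1.5]
gripper_width: 0.0
finger_force: 0.5
```

```bash
python3 -m creep '[[[0.003,0,0,0,0,0,255],[0.003,0,0,0,0,0,255],[0.003,0,0,0,0,0,255],[0.003,0,0,0,0,0,255],[0.002,0,0,0,0,0,255],[0.002,0,0,0,0,0,255],[0.001,0,0,0,0,0,255],[0,0,0,0,0,0,255]]]'
python3 -c "
from h import *
s=monitor.sense()
c=eyes.camera('wrist');cv2.imwrite('pics/w2.png',c['frame'][0:280,140:500,::-1]);print(s['ee_pos'],s['force'])"
```

```text
clock: 5.55
ee_pos: [0.5097, 0.0512, 0.0143]
ee_rot: [-180.0, -0.0, -10.6]
force: [-0.8, 1.0, -0.3]
gripper_width: -0.0004
finger_force: 0.0
[0.50971731 0.05115031 0.01432177] [-0.84806731  1.00988522 -0.2508889 ]
```

View pics/w2.png

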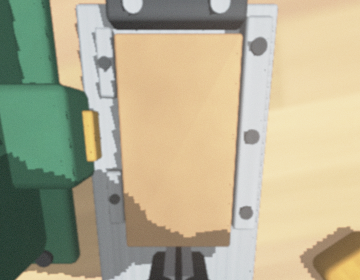

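The block is in the guide with its far end (row 34) about 4 mm from the stop, and the fingers are at its near end. I'll creep on.

```bash
python3 -m creep '[[[0.001,0,0,0,0,0,255],[0.001,0,0,0,0,0,255],[0.001,0,0,0,0,0,255],[0,0,0,0,0,0,255]]]'
python3 -m creep '[[[0.001,0,0,0,0,0,255],[0,0,0,0,0,0,255]]]'
```

```text
clock: 6.0
ee_pos: [0.5125, 0.0506, 0.0143]
ee_rot: [-180.0, -0.0, -10.6]
force: [0.3, -0.4, -0.7]
gripper_width: -0.0003
finger_force: 0.1
clock: 6.2
ee_pos: [0.5134, 0.0504, 0.0143]
ee_rot: [-180.0, -0.0, -10.6]
force: [0.2, 0.2, 0.1]
gripper_width: -0.0001
finger_force: 0.2
```

```bash
python3 -m creep '[[[0.0007,0,0,0,0,0,255],[0,0,0,0,0,0,255]]]'
python3 -m creep '[[[0.0007,0,0,0,0,0,255],[0,0,0,0,0,0,255]]]'
```

```text
clock: 6.4
ee_pos: [0.514, 0.0502, 0.0143]
ee_rot: [-180.0, -0.0, -10.6]
force: [-1.0, -0.6, -0.3]
gripper_width: 0.0001
finger_force: 0.2
clock: 6.6
ee_pos: [0.5147, 0.0501, 0.0143]
ee_rot: [180.0, 0.0, -10.6]
force: [-0.6, -0.7, 0.7]
gripper_width: 0.0001
finger_force: 0.3
```

```bash
python3 -m creep '[[[0.0005,0,0,0,0,0,255],[0,0,0,0,0,0,255]]]'
python3 -m creep '[[[0.0005,0,0,0,0,0,255],[0,0,0,0,0,0,255]]]'
```

```text
clock: 6.8
ee_pos: [0.5147, 0.05, 0.0143]
ee_rot: [180.0, 0.1, -10.6]
force: [-2.9, 1.5, 2.0]
gripper_width: -0.0004
finger_force: 1.4
clock: 7.0
ee_pos: [0.5147, 0.0499, 0.0142]
ee_rot: [180.0, 0.1, -10.6]
force: [-4.1, 1.8, 3.5]
gripper_width: -0.0002
finger_force: 2.4
```

```bash
python3 -m creep '[[[0.0005,0,0,0,0,0,255],[0,0,0,0,0,0,255]]]'
python3 -m creep '[[[0.0003,0,0,0,0,0,255],[0,0,0,0,0,0,255]]]'
```

```text
clock: 7.2
ee_pos: [0.5147, 0.0499, 0.0142]
ee_rot: [180.0, 0.1, -10.6]
force: [-5.7, 2.4, 3.1]
gripper_width: -0.0001
finger_force: 3.0
clock: 7.4
ee_pos: [0.5147, 0.0499, 0.0142]
ee_rot: [179.9, 0.2, -10.6]
force: [-6.8, 3.8, 4.8]
gripper_width: 0.0001
finger_force: 3.5
```

```bash
python3 -m creep '[[[0.0005,0,0,0,0,0,255],[0.0005,0,0,0,0,0,255],[0,0,0,0,0,0,255],[0,0,0,0,0,0,255]]]'
python3 -m creep '[[[-0.003,0,0,0,0,0,255],[-0.01,0,0,0,0,0,255],[-0.02,0,0,0,0,0,255],[0,0,-0.04,0,0,0,255],[0,0,-0.045,0,0,0,255],[0,0,-0.045,0,0,0,255],[0,0,-0.045,0,0,0,255],[0,0,-0.04,0,0,0,100]]]'
python3 -c "
from h import *
s=monitor.sense();print(s['ee_pos'],s['ee_rot'])
c=eyes.camera('wrist');cv2.imwrite('pics/w3.png',c['frame'][:,:,::-1])
for n in ['seat','wheel_axis','slot','blank','pointer']:
    print(n,[(np.round(d['centre'],4).tolist(),round(d['conf'],2)) for d in spot_point('wrist',n)[:2]])
"
```

```text
clock: 7.8
ee_pos: [0.5147, 0.0497, 0.0141]
ee_rot: [179.9, 0.3, -10.6]
force: [-9.2, 5.6, 5.5]
gripper_width: 0.0002
finger_force: 4.8
clock: 8.6
ee_pos: [0.485, 0.0556, 0.2319]
ee_rot: [-179.9, -0.2, -10.6]
force: [0.5, 0.9, 0.0]
gripper_width: 0.0135
finger_force: 0.0
[0.48497337 0.05558917 0.23192408] [-1.79919536e+02 -1.59908174e-01 -1.05863786e+01]
seat []
wheel_axis [([0.5995, 0.158, 0.1526], 0.91)]
slot [([0.5465, 0.1766, 0.1145], 0.72), ([0.5039, 0.1875, -0.0021], 0.49)]
blank [([0.4387, -0.2176, 0.0032], 0.77), ([0.574, 0.0364, 0.0079], 0.66)]
pointer [([0.518, 0.1741, 0.1056], 0.63)]
```

View pics/w3.png

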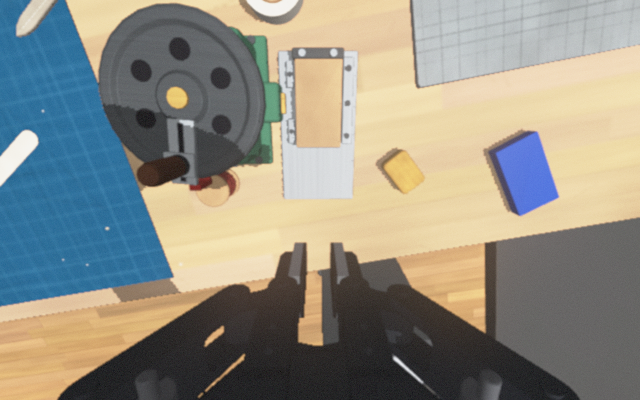

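The block's end now touches the stop. The handle top is at (150,174) and the nut at (177,97).

```bash
python3 -c "
from h import *
s=monitor.sense()
f=lambda p,z:wray(p,z,s['ee_pos'],s['ee_rot'])
n=f([(177,97)],.119)[0];h=f([(150,174)],.172)[0];print(n,h,np.linalg.norm((h-n)[:2]),np.degrees(np.arctan2(*(h-n)[1::-1])))
M=R.from_euler('xyz',s['ee_rot'],degrees=True).as_matrix()
print(M.T@(h-s['ee_pos']))
"
```

```text
[0.59595801 0.15603917 0.119     ] [0.54216035 0.16861071 0.172     ] 0.055247014297836176 166.8470412154766
[ 0.03643267 -0.12207365  0.05575146]
```

```bash
python3 -m creep '[[[0.006,-0.02,0,0,0,0,100],[0.006,-0.02,0,0,0,0,100],[0.006,-0.02,0,0,0,0,100],[0.006,-0.02,0,0,0,0,100],[0.006,-0.02,0,0,0,0,100],[0.006,-0.02,0,0,0,0,100],[0.001,-0.006,0,0,0,0,100],[0,0,0,0,0,0,100]]]'
python3 -c "
from h import *
s=monitor.sense();print(s['ee_pos'],s['ee_rot'],s['gripper_width'],s['qd'].round(2))
c=eyes.camera('wrist');cv2.imwrite('pics/w4.png',c['frame'][:,:,::-1])
"
```

```text
clock: 9.7
ee_pos: [0.5447, 0.1742, 0.2282]
ee_rot: [179.9, 0.1, -10.5]
force: [-0.9, -1.1, -0.7]
gripper_width: 0.0516
finger_force: 0.0
[0.54470485 0.17419969 0.22818621] [ 1.79933678e+02  7.52634402e-02 -1.04941005e+01] 0.05155562593548453 [-1.24 -1.63 -1.65 -0.03 -0.28  0.34]
```

View pics/w4.png

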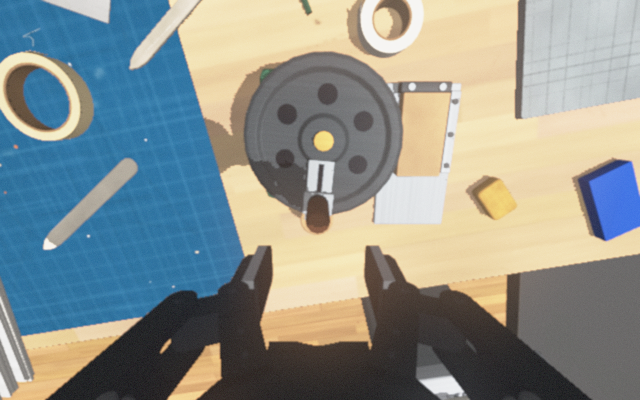

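Nut at (323,141), handle top at about (318,218), the fingers' tips to either side of it.

```bash
python3 -c "
from h import *
s=monitor.sense();s['ee_pos']=np.array([0.5447,0.1742,0.2282]);rot=[179.934,.075,-10.494]
g=cv2.imread('pics/w4.png');
f=lambda p,z:wray(p,z,s['ee_pos'],rot)
n=f([(323,141)],.119)[0];h=f([(318,218)],.172)[0];print(n,h,np.linalg.norm((h-n)[:2]),np.degrees(np.arctan2(*(h-n)[1::-1])))
cv2.imwrite('pics/w4c.png',cv2.resize(g[110:260,240:420],None,fx=4,fy=4,interpolation=3))
s=monitor.sense();print(s['ee_pos'],s['ee_rot'])
"
```

```text
[0.59809824 0.16022227 0.119     ] [0.54689994 0.17432418 0.172     ] 0.05310488876631568 164.6004680949982
[0.54432787 0.17336324 0.22849592] [ 1.79936997e+02  7.29096429e-02 -1.05337257e+01]
```

View pics/w4c.png

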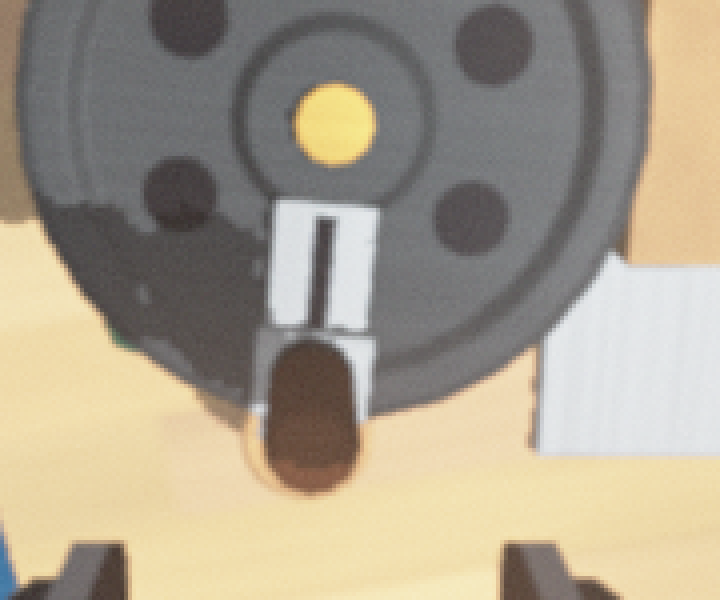

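```bash
python3 -m creep '[[[0.001,0,0.02,0,0,0,100],[0,0,0.02,0,0,0,100],[0,0,0.02,0,0,0,100],[0,0,0.017,0,0,0,100],[0,0,0.012,0,0,0,100],[0,0,0.007,0,0,0,100],[0,0,0,0,0,0,100],[0,0,0,0,0,0,100]]]'
python3 -m creep '[[[0,0,0,0,0,0,130],[0,0,0,0,0,0,150],[0,0,0,0,0,0,165],[0,0,0,0,0,0,172],[0,0,0,0,0,0,176],[0,0,0,0,0,0,180],[0,0,0,0,0,0,180]]]'
```

```text
clock: 10.55
ee_pos: [0.5459, 0.1726, 0.134]
ee_rot: [-180.0, -0.1, -10.6]
force: [0.4, 0.8, 0.3]
gripper_width: 0.0514
finger_force: 0.0
clock: 11.25
ee_pos: [0.5454, 0.1725, 0.1333]
ee_rot: [180.0, 0.0, -10.6]
force: [-1.0, -0.1, -0.5]
gripper_width: 0.0253
finger_force: 0.0
```

```bash
python3 -m creep '[[[0,0,0,0,0,0,184],[0,0,0,0,0,0,187],[0,0,0,0,0,0,190]]]'
python3 -m creep '[[[0,0,0,0,0,0,192],[0,0,0,0,0,0,194],[0,0,0,0,0,0,196]]]'
```

```text
clock: 11.55
ee_pos: [0.5459, 0.1731, 0.1334]
ee_rot: [-179.9, -0.1, -10.6]
force: [0.9, 2.3, -0.5]
gripper_width: 0.022
finger_force: 0.9
clock: 11.85
ee_pos: [0.5458, 0.1729, 0.1335]
ee_rot: [-180.0, -0.0, -10.6]
force: [0.7, 3.0, -0.4]
gripper_width: 0.0201
finger_force: 3.5
```

```bash
python3 -m creep '[[[0,0,0,0,0,0,200],[0,0,0,0,0,0,210],[0,0,0,0,0,0,230],[0,0,0,0,0,0,230]]]'; python3 -c "
from h import *
for i in range(3):
  s=monitor.sense();print(s['ee_pos'],s['force'])"
```

```text
clock: 12.25
ee_pos: [0.5458, 0.1727, 0.1337]
ee_rot: [-180.0, -0.0, -10.6]
force: [1.1, 2.5, 2.1]
gripper_width: 0.0183
finger_force: 58.5
[0.54575328 0.17266243 0.13365907] [1.10671233 2.46830772 2.10572012]
[0.54575328 0.17266243 0.13365907] [1.10671233 2.46830772 2.10572012]
[0.54575328 0.17266243 0.13365907] [1.10671233 2.46830772 2.10572012]
```

```bash
cat > step.py <<'E'
from h import *
import sys, os
from scipy.optimize import least_squares
# args: dth per row, nrows ; state: log of pin positions (press frame, mm)
dth=float(sys.argv[1]); n=int(sys.argv[2])
s=monitor.sense(); yaw=np.radians(-10.6)
Q=np.array([[np.cos(yaw),np.sin(yaw)],[-np.sin(yaw),np.cos(yaw)]])
F=Q@s['force'][:2]; t=Q@s['ee_pos'][:2]*1e3; p=t+F/10
L=json.load(open('log.json')) if os.path.exists('log.json') else []
L.append(p.tolist()); json.dump(L,open('log.json','w')); A=np.array(L)
c0=A[0]-56*np.array([np.cos(np.radians(175.6)),np.sin(np.radians(175.6))])
fit=least_squares(lambda q:np.r_[np.hypot(*(A-q[:2]).T)-q[2],(q[:2]-c0)/2,(q[2]-56)/2],np.r_[c0,56],x_scale=1,
    loss='linear'); c,r=fit.x[:2],fit.x[2]
a=np.arctan2(*(p-c)[::-1]); u=np.array([np.cos(a),np.sin(a)]); v=np.array([-u[1],u[0]])
w=(a-np.pi)%(2*np.pi); w=w-2*np.pi if len(L)<8 and w>5 else w
print('t',round(s['clock'],2),'wheel',round(w,3),'r',r.round(2),'c',c.round(2),'Fr',(F@u).round(1),'Ft',(F@v).round(1),'Fz',s['force'][2].round(1),'w',s['gripper_width'],'|p-c|-r',(np.hypot(*(p-c))-r).round(2))
corr=np.clip((F@u)/4,-1,1)*u   # shift command along outward force
P=[r*np.array([np.cos(a+i*dth),np.sin(a+i*dth)])+corr*min(i/4,1) for i in range(n+1)]
D=np.diff(P,axis=0)/1e3
print(','.join('[%.4f,%.4f,0,0,0,0,230]'%(d[0],-d[1]) for d in D))
E
python3 step.py 0.025 8
```

```text
t 12.25 wheel -0.077 r 56.0 c [560.58 266.07] Fr -0.4 Ft -2.7 Fz 2.1 w 0.018342230824873584 |p-c|-r -0.0
[-0.0001,0.0014,0,0,0,0,230],[-0.0000,0.0014,0,0,0,0,230],[0.0000,0.0014,0,0,0,0,230],[0.0000,0.0014,0,0,0,0,230],[0.0000,0.0014,0,0,0,0,230],[0.0001,0.0014,0,0,0,0,230],[0.0001,0.0014,0,0,0,0,230],[0.0002,0.0014,0,0,0,0,230]
```

```bash
python3 -m creep '[[[-0.0001,0.0014,0,0,0,0,230],[0,0.0014,0,0,0,0,230],[0,0.0014,0,0,0,0,230],[0,0.0014,0,0,0,0,230]]]' >/dev/null; python3 step.py 0.025 4; python3 -m creep '[[[0,0.0014,0,0,0,0,230],[0.0001,0.0014,0,0,0,0,230],[0.0001,0.0014,0,0,0,0,230],[0.0002,0.0014,0,0,0,0,230]]]' >/dev/null; python3 step.py 0.03 8
```

```text
t 12.65 wheel 0.027 r 56.01 c [560.57 266.07] Fr -0.1 Ft -2.7 Fz 3.4 w 0.018666269313638642 |p-c|-r 0.02
[0.0001,0.0014,0,0,0,0,230],[0.0001,0.0014,0,0,0,0,230],[0.0001,0.0014,0,0,0,0,230],[0.0002,0.0014,0,0,0,0,230]
t 13.05 wheel 0.127 r 56.0 c [560.58 266.1 ] Fr -1.4 Ft -2.9 Fz 4.8 w 0.018482474780223617 |p-c|-r -0.05
[0.0003,0.0017,0,0,0,0,230],[0.0004,0.0016,0,0,0,0,230],[0.0004,0.0016,0,0,0,0,230],[0.0005,0.0016,0,0,0,0,230],[0.0004,0.0016,0,0,0,0,230],[0.0005,0.0016,0,0,0,0,230],[0.0005,0.0016,0,0,0,0,230],[0.0006,0.0016,0,0,0,0,230]
```

```bash
python3 -m creep '[[[0.0003,0.0017,-0.0003,0,0,0,230],[0.0004,0.0016,-0.0003,0,0,0,230],[0.0004,0.0016,-0.0003,0,0,0,230],[0.0005,0.0016,0,0,0,0,230],[0.0004,0.0016,0,0,0,0,230],[0.0005,0.0016,0,0,0,0,230],[0.0005,0.0016,0,0,0,0,230],[0.0006,0.0016,0,0,0,0,230]]]'; python3 step.py 0.035 8
```

```text
clock: 13.85
ee_pos: [0.5446, 0.148, 0.1338]
ee_rot: [180.0, 0.0, -10.6]
force: [2.7, 3.7, -1.7]
gripper_width: 0.0182
finger_force: 58.5
t 13.85 wheel 0.367 r 55.99 c [560.58 266.11] Fr -3.3 Ft -3.1 Fz -1.7 w 0.018242137424025043 |p-c|-r -0.01
[0.0009,0.0017,0,0,0,0,230],[0.0010,0.0017,0,0,0,0,230],[0.0011,0.0017,0,0,0,0,230],[0.0011,0.0017,0,0,0,0,230],[0.0010,0.0017,0,0,0,0,230],[0.0010,0.0017,0,0,0,0,230],[0.0011,0.0016,0,0,0,0,230],[0.0012,0.0016,0,0,0,0,230]
```

```bash
python3 -m creep '[[[0.0010,0.0016,0,0,0,0,230],[0.0011,0.0016,0,0,0,0,230],[0.0011,0.0016,0,0,0,0,230],[0.0011,0.0016,0,0,0,0,230]]]' >/dev/null; python3 step.py 0.035 6
```

```text
t 14.25 wheel 0.508 r 55.98 c [560.58 266.15] Fr -0.1 Ft -2.5 Fz -1.8 w 0.018668460874343876 |p-c|-r -0.03
[0.0010,0.0017,0,0,0,0,230],[0.0010,0.0017,0,0,0,0,230],[0.0011,0.0016,0,0,0,0,230],[0.0012,0.0016,0,0,0,0,230],[0.0012,0.0015,0,0,0,0,230],[0.0013,0.0015,0,0,0,0,230]
```

```bash
python3 -m creep '[[[0.0010,0.0017,0,0,0,0,230],[0.0010,0.0017,0,0,0,0,230],[0.0011,0.0016,0,0,0,0,230],[0.0012,0.0016,0,0,0,0,230],[0.0012,0.0015,0,0,0,0,230],[0.0013,0.0015,0,0,0,0,230]]]' >/dev/null; python3 step.py 0.035 8
```

```text
t 14.85 wheel 0.719 r 55.99 c [560.58 266.13] Fr 1.7 Ft -3.3 Fz -1.5 w 0.018467614004606774 |p-c|-r 0.02
[0.0012,0.0015,0,0,0,0,230],[0.0013,0.0015,0,0,0,0,230],[0.0013,0.0014,0,0,0,0,230],[0.0014,0.0014,0,0,0,0,230],[0.0015,0.0013,0,0,0,0,230],[0.0015,0.0012,0,0,0,0,230],[0.0016,0.0011,0,0,0,0,230],[0.0016,0.0011,0,0,0,0,230]
```

Under control; on with it.

```bash
python3 -m creep '[[[0.0012,0.0015,0,0,0,0,230],[0.0013,0.0015,0,0,0,0,230],[0.0013,0.0014,0,0,0,0,230],[0.0014,0.0014,0,0,0,0,230],[0.0015,0.0013,0,0,0,0,230],[0.0015,0.0012,0,0,0,0,230],[0.0016,0.0011,0,0,0,0,230],[0.0016,0.0011,0,0,0,0,230]]]' >/dev/null; python3 step.py 0.035 8
```

```text
t 15.65 wheel 0.996 r 56.09 c [560.7  265.96] Fr 3.0 Ft -2.6 Fz -4.8 w 0.018322106458418808 |p-c|-r 0.21
[0.0016,0.0012,0,0,0,0,230],[0.0016,0.0011,0,0,0,0,230],[0.0016,0.0011,0,0,0,0,230],[0.0017,0.0010,0,0,0,0,230],[0.0018,0.0008,0,0,0,0,230],[0.0018,0.0007,0,0,0,0,230],[0.0018,0.0007,0,0,0,0,230],[0.0019,0.0006,0,0,0,0,230]
```

```bash
python3 -m creep '[[[0.0015,0.0014,0.0002,0,0,0,230],[0.0015,0.0013,0.0002,0,0,0,230],[0.0016,0.0011,0.0002,0,0,0,230],[0.0017,0.0010,0,0,0,0,230],[0.0018,0.0008,0,0,0,0,230],[0.0018,0.0007,0,0,0,0,230],[0.0018,0.0007,0,0,0,0,230],[0.0019,0.0006,0,0,0,0,230]]]' >/dev/null; python3 step.py 0.035 8
```

```text
t 16.45 wheel 1.273 r 56.34 c [561.01 265.76] Fr 2.3 Ft -3.0 Fz -2.6 w 0.018555406626287928 |p-c|-r 0.42
[0.0019,0.0007,0,0,0,0,230],[0.0019,0.0006,0,0,0,0,230],[0.0019,0.0005,0,0,0,0,230],[0.0019,0.0005,0,0,0,0,230],[0.0020,0.0003,0,0,0,0,230],[0.0020,0.0002,0,0,0,0,230],[0.0020,0.0001,0,0,0,0,230],[0.0020,0.0001,0,0,0,0,230]
```

```bash
sed -i 's#(q\[:2\]-c0)/2,(q\[2\]-56)/2#(q[:2]-c0)/8,(q[2]-56)/8#' step.py; python3 -m creep '[[[0.0019,0.0007,0,0,0,0,230],[0.0019,0.0006,0,0,0,0,230],[0.0019,0.0005,0,0,0,0,230],[0.0019,0.0005,0,0,0,0,230],[0.0020,0.0003,0,0,0,0,230],[0.0020,0.0002,0,0,0,0,230],[0.0020,0.0001,0,0,0,0,230],[0.0020,0.0001,0,0,0,0,230]]]' >/dev/null; python3 step.py 0.035 8
```

```text
t 17.25 wheel 1.527 r 57.93 c [562.54 266.58] Fr 0.6 Ft -3.1 Fz -0.8 w 0.018577080902933845 |p-c|-r 0.09
[0.0020,0.0001,0,0,0,0,230],[0.0020,0.0000,0,0,0,0,230],[0.0020,-0.0000,0,0,0,0,230],[0.0020,-0.0001,0,0,0,0,230],[0.0020,-0.0002,0,0,0,0,230],[0.0020,-0.0003,0,0,0,0,230],[0.0020,-0.0004,0,0,0,0,230],[0.0020,-0.0004,0,0,0,0,230]
```

```bash
python3 -m creep '[[[0.0020,0.0001,0,0,0,0,230],[0.0020,0,0,0,0,0,230],[0.0020,0,0,0,0,0,230],[0.0020,-0.0001,0,0,0,0,230],[0.0020,-0.0002,0,0,0,0,230],[0.0020,-0.0003,0,0,0,0,230],[0.0020,-0.0004,0,0,0,0,230],[0.0020,-0.0004,0,0,0,0,230]]]' >/dev/null; python3 step.py 0.035 8
```

```text
t 18.05 wheel 1.798 r 58.3 c [562.89 266.79] Fr 1.5 Ft -2.9 Fz -0.4 w 0.018399451569512146 |p-c|-r 0.14
[0.0020,-0.0004,0,0,0,0,230],[0.0020,-0.0005,0,0,0,0,230],[0.0020,-0.0005,0,0,0,0,230],[0.0019,-0.0006,0,0,0,0,230],[0.0019,-0.0008,0,0,0,0,230],[0.0019,-0.0008,0,0,0,0,230],[0.0018,-0.0009,0,0,0,0,230],[0.0018,-0.0010,0,0,0,0,230]
```

```bash
python3 -m creep '[[[0.0020,-0.0004,0,0,0,0,230],[0.0020,-0.0005,0,0,0,0,230],[0.0020,-0.0005,0,0,0,0,230],[0.0019,-0.0006,0,0,0,0,230],[0.0019,-0.0008,0,0,0,0,230],[0.0019,-0.0008,0,0,0,0,230],[0.0018,-0.0009,0,0,0,0,230],[0.0018,-0.0010,0,0,0,0,230]]]' >/dev/null; python3 step.py 0.035 8
```

```text
t 18.85 wheel 2.073 r 58.37 c [562.95 266.84] Fr -1.5 Ft -3.8 Fz 1.3 w 0.01844282703977566 |p-c|-r 0.04
[0.0017,-0.0011,0,0,0,0,230],[0.0017,-0.0012,0,0,0,0,230],[0.0017,-0.0012,0,0,0,0,230],[0.0016,-0.0013,0,0,0,0,230],[0.0016,-0.0013,0,0,0,0,230],[0.0016,-0.0013,0,0,0,0,230],[0.0015,-0.0014,0,0,0,0,230],[0.0015,-0.0014,0,0,0,0,230]
```

```bash
python3 -m creep '[[[0.0017,-0.0011,0,0,0,0,230],[0.0017,-0.0012,0,0,0,0,230],[0.0017,-0.0012,0,0,0,0,230],[0.0016,-0.0013,0,0,0,0,230],[0.0016,-0.0013,0,0,0,0,230],[0.0016,-0.0013,0,0,0,0,230],[0.0015,-0.0014,0,0,0,0,230],[0.0015,-0.0014,0,0,0,0,230]]]' >/dev/null; python3 step.py 0.035 8
```

```text
t 19.65 wheel 2.349 r 58.3 c [562.89 266.78] Fr -1.8 Ft -5.4 Fz 3.3 w 0.018244300526848806 |p-c|-r -0.06
[0.0013,-0.0015,0,0,0,0,230],[0.0013,-0.0016,0,0,0,0,230],[0.0012,-0.0016,0,0,0,0,230],[0.0012,-0.0017,0,0,0,0,230],[0.0012,-0.0016,0,0,0,0,230],[0.0012,-0.0017,0,0,0,0,230],[0.0011,-0.0017,0,0,0,0,230],[0.0010,-0.0018,0,0,0,0,230]
```

```bash
python3 -m creep '[[[0.0013,-0.0015,-0.0002,0,0,0,230],[0.0013,-0.0016,-0.0002,0,0,0,230],[0.0012,-0.0016,-0.0002,0,0,0,230],[0.0012,-0.0017,0,0,0,0,230],[0.0012,-0.0016,0,0,0,0,230],[0.0012,-0.0017,0,0,0,0,230],[0.0011,-0.0017,0,0,0,0,230],[0.0010,-0.0018,0,0,0,0,230]]]' >/dev/null; python3 step.py 0.035 8
```

```text
t 20.45 wheel 2.633 r 58.31 c [562.9  266.79] Fr 1.6 Ft -4.1 Fz -0.8 w 0.018421059757349756 |p-c|-r 0.01
[0.0011,-0.0017,0,0,0,0,230],[0.0010,-0.0018,0,0,0,0,230],[0.0009,-0.0018,0,0,0,0,230],[0.0009,-0.0018,0,0,0,0,230],[0.0007,-0.0019,0,0,0,0,230],[0.0006,-0.0019,0,0,0,0,230],[0.0006,-0.0020,0,0,0,0,230],[0.0005,-0.0020,0,0,0,0,230]
```

```bash
python3 -m creep '[[[0.0011,-0.0017,0,0,0,0,230],[0.0010,-0.0018,0,0,0,0,230],[0.0009,-0.0018,0,0,0,0,230],[0.0009,-0.0018,0,0,0,0,230],[0.0007,-0.0019,0,0,0,0,230],[0.0006,-0.0019,0,0,0,0,230],[0.0006,-0.0020,0,0,0,0,230],[0.0005,-0.0020,0,0,0,0,230]]]' >/dev/null; python3 step.py 0.025 8
```

```text
t 21.25 wheel 2.914 r 58.34 c [562.92 266.83] Fr -0.0 Ft -4.5 Fz -3.5 w 0.018457162434891334 |p-c|-r 0.05
[0.0003,-0.0014,0,0,0,0,230],[0.0003,-0.0014,0,0,0,0,230],[0.0002,-0.0014,0,0,0,0,230],[0.0002,-0.0014,0,0,0,0,230],[0.0002,-0.0014,0,0,0,0,230],[0.0001,-0.0015,0,0,0,0,230],[0.0001,-0.0015,0,0,0,0,230],[0.0001,-0.0015,0,0,0,0,230]
```

```bash
python3 -m creep '[[[0.0003,-0.0014,0.0002,0,0,0,230],[0.0003,-0.0014,0.0002,0,0,0,230],[0.0002,-0.0014,0.0002,0,0,0,230],[0.0002,-0.0014,0,0,0,0,230],[0.0002,-0.0014,0,0,0,0,230],[0.0001,-0.0015,0,0,0,0,230],[0.0001,-0.0015,0,0,0,0,230],[0.0001,-0.0015,0,0,0,0,230]]]' >/dev/null; python3 step.py 0.035 8
```

```text
t 22.05 wheel 3.114 r 58.38 c [562.95 266.88] Fr -1.8 Ft -3.1 Fz -2.1 w 0.018080779421609676 |p-c|-r 0.1
[-0.0001,-0.0020,0,0,0,0,230],[-0.0002,-0.0020,0,0,0,0,230],[-0.0002,-0.0020,0,0,0,0,230],[-0.0003,-0.0020,0,0,0,0,230],[-0.0003,-0.0020,0,0,0,0,230],[-0.0003,-0.0020,0,0,0,0,230],[-0.0004,-0.0020,0,0,0,0,230],[-0.0005,-0.0020,0,0,0,0,230]
```

```bash
python3 -m creep '[[[-0.0001,-0.0020,0,0,0,0,230],[-0.0002,-0.0020,0,0,0,0,230],[-0.0002,-0.0020,0,0,0,0,230],[-0.0003,-0.0020,0,0,0,0,230],[-0.0003,-0.0020,0,0,0,0,230],[-0.0003,-0.0020,0,0,0,0,230],[-0.0004,-0.0020,0,0,0,0,230],[-0.0005,-0.0020,0,0,0,0,230]]]' >/dev/null; python3 step.py 0.035 8
```

```text
t 22.85 wheel 3.396 r 58.37 c [562.94 266.86] Fr -1.1 Ft -1.5 Fz -0.6 w 0.018343239504411298 |p-c|-r -0.03
[-0.0006,-0.0020,0,0,0,0,230],[-0.0007,-0.0019,0,0,0,0,230],[-0.0008,-0.0019,0,0,0,0,230],[-0.0008,-0.0019,0,0,0,0,230],[-0.0008,-0.0019,0,0,0,0,230],[-0.0009,-0.0018,0,0,0,0,230],[-0.0009,-0.0018,0,0,0,0,230],[-0.0010,-0.0018,0,0,0,0,230]
```

```bash
python3 -m creep '[[[-0.0006,-0.0020,0,0,0,0,230],[-0.0007,-0.0019,0,0,0,0,230],[-0.0008,-0.0019,0,0,0,0,230],[-0.0008,-0.0019,0,0,0,0,230],[-0.0008,-0.0019,0,0,0,0,230],[-0.0009,-0.0018,0,0,0,0,230],[-0.0009,-0.0018,0,0,0,0,230],[-0.0010,-0.0018,0,0,0,0,230]]]' >/dev/null; python3 step.py 0.035 8
```

```text
t 23.65 wheel 3.679 r 58.35 c [562.94 266.84] Fr 0.2 Ft -0.9 Fz -1.4 w 0.018256213278390332 |p-c|-r -0.07
[-0.0011,-0.0017,0,0,0,0,230],[-0.0011,-0.0017,0,0,0,0,230],[-0.0012,-0.0017,0,0,0,0,230],[-0.0012,-0.0016,0,0,0,0,230],[-0.0013,-0.0016,0,0,0,0,230],[-0.0014,-0.0015,0,0,0,0,230],[-0.0014,-0.0015,0,0,0,0,230],[-0.0015,-0.0014,0,0,0,0,230]
```

```bash
python3 -m creep '[[[-0.0011,-0.0017,0,0,0,0,230],[-0.0011,-0.0017,0,0,0,0,230],[-0.0012,-0.0017,0,0,0,0,230],[-0.0012,-0.0016,0,0,0,0,230],[-0.0013,-0.0016,0,0,0,0,230],[-0.0014,-0.0015,0,0,0,0,230],[-0.0014,-0.0015,0,0,0,0,230],[-0.0015,-0.0014,0,0,0,0,230]]]' >/dev/null; python3 step.py 0.035 8
```

```text
t 24.45 wheel 3.959 r 58.35 c [562.94 266.83] Fr 2.0 Ft -1.0 Fz -0.3 w 0.01811126281443294 |p-c|-r -0.01
[-0.0014,-0.0015,0,0,0,0,230],[-0.0015,-0.0014,0,0,0,0,230],[-0.0015,-0.0014,0,0,0,0,230],[-0.0016,-0.0013,0,0,0,0,230],[-0.0017,-0.0011,0,0,0,0,230],[-0.0017,-0.0011,0,0,0,0,230],[-0.0018,-0.0010,0,0,0,0,230],[-0.0018,-0.0010,0,0,0,0,230]
```

```bash
python3 -m creep '[[[-0.0014,-0.0015,0,0,0,0,230],[-0.0015,-0.0014,0,0,0,0,230],[-0.0015,-0.0014,0,0,0,0,230],[-0.0016,-0.0013,0,0,0,0,230],[-0.0017,-0.0011,0,0,0,0,230],[-0.0017,-0.0011,0,0,0,0,230],[-0.0018,-0.0010,0,0,0,0,230],[-0.0018,-0.0010,0,0,0,0,230]]]' >/dev/null; python3 step.py 0.035 8
```

```text
t 25.25 wheel 4.234 r 58.34 c [562.94 266.82] Fr -1.0 Ft -3.4 Fz 0.6 w 0.01885309662470378 |p-c|-r -0.05
[-0.0019,-0.0009,0,0,0,0,230],[-0.0019,-0.0008,0,0,0,0,230],[-0.0019,-0.0007,0,0,0,0,230],[-0.0019,-0.0007,0,0,0,0,230],[-0.0019,-0.0006,0,0,0,0,230],[-0.0020,-0.0006,0,0,0,0,230],[-0.0020,-0.0005,0,0,0,0,230],[-0.0020,-0.0004,0,0,0,0,230]
```

```bash
python3 -m creep '[[[-0.0019,-0.0009,0,0,0,0,230],[-0.0019,-0.0008,0,0,0,0,230],[-0.0019,-0.0007,0,0,0,0,230],[-0.0019,-0.0007,0,0,0,0,230],[-0.0019,-0.0006,0,0,0,0,230],[-0.0020,-0.0006,0,0,0,0,230],[-0.0020,-0.0005,0,0,0,0,230],[-0.0020,-0.0004,0,0,0,0,230]]]' >/dev/null; python3 step.py 0.035 8
```

```text
t 26.05 wheel 4.517 r 58.34 c [562.93 266.82] Fr -0.3 Ft -3.0 Fz 1.8 w 0.018685577153274797 |p-c|-r 0.03
[-0.0020,-0.0003,0,0,0,0,230],[-0.0020,-0.0003,0,0,0,0,230],[-0.0020,-0.0002,0,0,0,0,230],[-0.0020,-0.0001,0,0,0,0,230],[-0.0020,-0.0001,0,0,0,0,230],[-0.0020,-0.0000,0,0,0,0,230],[-0.0020,0.0001,0,0,0,0,230],[-0.0020,0.0001,0,0,0,0,230]
```

```bash
python3 -m creep '[[[-0.0020,-0.0003,0,0,0,0,230],[-0.0020,-0.0003,0,0,0,0,230],[-0.0020,-0.0002,0,0,0,0,230],[-0.0020,-0.0001,0,0,0,0,230],[-0.0020,-0.0001,0,0,0,0,230],[-0.0020,0,0,0,0,0,230],[-0.0020,0.0001,0,0,0,0,230],[-0.0020,0.0001,0,0,0,0,230]]]' >/dev/null; python3 step.py 0.035 8
```

```text
t 26.85 wheel 4.793 r 58.35 c [562.93 266.83] Fr 0.1 Ft -3.0 Fz 2.1 w 0.0186921505159055 |p-c|-r 0.06
[-0.0020,0.0002,0,0,0,0,230],[-0.0020,0.0003,0,0,0,0,230],[-0.0020,0.0003,0,0,0,0,230],[-0.0020,0.0004,0,0,0,0,230],[-0.0020,0.0005,0,0,0,0,230],[-0.0020,0.0006,0,0,0,0,230],[-0.0019,0.0006,0,0,0,0,230],[-0.0019,0.0007,0,0,0,0,230]
```

```bash
python3 -m creep '[[[-0.0020,0.0002,0,0,0,0,230],[-0.0020,0.0003,0,0,0,0,230],[-0.0020,0.0003,0,0,0,0,230],[-0.0020,0.0004,0,0,0,0,230],[-0.0020,0.0005,0,0,0,0,230],[-0.0020,0.0006,0,0,0,0,230],[-0.0019,0.0006,0,0,0,0,230],[-0.0019,0.0007,0,0,0,0,230]]]' >/dev/null; python3 step.py 0.035 8
```

```text
t 27.65 wheel 5.074 r 58.35 c [562.93 266.84] Fr 0.5 Ft -2.1 Fz 0.8 w 0.018397042175263518 |p-c|-r 0.05
[-0.0019,0.0007,0,0,0,0,230],[-0.0019,0.0008,0,0,0,0,230],[-0.0019,0.0009,0,0,0,0,230],[-0.0018,0.0009,0,0,0,0,230],[-0.0018,0.0010,0,0,0,0,230],[-0.0017,0.0011,0,0,0,0,230],[-0.0017,0.0011,0,0,0,0,230],[-0.0017,0.0012,0,0,0,0,230]
```

```bash
python3 -m creep '[[[-0.0019,0.0007,0,0,0,0,230],[-0.0019,0.0008,0,0,0,0,230],[-0.0019,0.0009,0,0,0,0,230],[-0.0018,0.0009,0,0,0,0,230],[-0.0018,0.0010,0,0,0,0,230],[-0.0017,0.0011,0,0,0,0,230],[-0.0017,0.0011,0,0,0,0,230],[-0.0017,0.0012,0,0,0,0,230]]]' >/dev/null; python3 step.py 0.035 8
```

```text
t 28.45 wheel 5.354 r 58.36 c [562.93 266.85] Fr -0.4 Ft -2.8 Fz 2.1 w 0.01846986191701901 |p-c|-r 0.05
[-0.0016,0.0013,0,0,0,0,230],[-0.0016,0.0013,0,0,0,0,230],[-0.0015,0.0014,0,0,0,0,230],[-0.0015,0.0014,0,0,0,0,230],[-0.0014,0.0015,0,0,0,0,230],[-0.0014,0.0015,0,0,0,0,230],[-0.0013,0.0016,0,0,0,0,230],[-0.0013,0.0016,0,0,0,0,230]
```

```bash
python3 -m creep '[[[-0.0016,0.0013,0,0,0,0,230],[-0.0016,0.0013,0,0,0,0,230],[-0.0015,0.0014,0,0,0,0,230],[-0.0015,0.0014,0,0,0,0,230],[-0.0014,0.0015,0,0,0,0,230],[-0.0014,0.0015,0,0,0,0,230],[-0.0013,0.0016,0,0,0,0,230],[-0.0013,0.0016,0,0,0,0,230]]]' >/dev/null; python3 step.py 0.035 8
```

```text
t 29.25 wheel 5.634 r 58.36 c [562.92 266.85] Fr 0.0 Ft -3.6 Fz 3.4 w 0.018544810854507494 |p-c|-r 0.12
[-0.0012,0.0016,0,0,0,0,230],[-0.0011,0.0017,0,0,0,0,230],[-0.0011,0.0017,0,0,0,0,230],[-0.0010,0.0018,0,0,0,0,230],[-0.0010,0.0018,0,0,0,0,230],[-0.0009,0.0018,0,0,0,0,230],[-0.0008,0.0019,0,0,0,0,230],[-0.0008,0.0019,0,0,0,0,230]
```

```bash
python3 -m creep '[[[-0.0012,0.0016,-0.0002,0,0,0,230],[-0.0011,0.0017,-0.0002,0,0,0,230],[-0.0011,0.0017,0,0,0,0,230],[-0.0010,0.0018,0,0,0,0,230],[-0.0010,0.0018,0,0,0,0,230],[-0.0009,0.0018,0,0,0,0,230],[-0.0008,0.0019,0,0,0,0,230],[-0.0008,0.0019,0,0,0,0,230]]]' >/dev/null; python3 step.py 0.033 8
```

```text
t 30.05 wheel 5.919 r 58.36 c [562.91 266.86] Fr -1.4 Ft -2.5 Fz -0.8 w 0.017813887431341126 |p-c|-r 0.08
[-0.0006,0.0018,0,0,0,0,230],[-0.0005,0.0019,0,0,0,0,230],[-0.0005,0.0019,0,0,0,0,230],[-0.0004,0.0019,0,0,0,0,230],[-0.0004,0.0019,0,0,0,0,230],[-0.0003,0.0019,0,0,0,0,230],[-0.0003,0.0019,0,0,0,0,230],[-0.0002,0.0019,0,0,0,0,230]
```

```bash
python3 -m creep '[[[-0.0006,0.0018,0,0,0,0,230],[-0.0005,0.0019,0,0,0,0,230],[-0.0005,0.0019,0,0,0,0,230],[-0.0004,0.0019,0,0,0,0,230],[-0.0004,0.0019,0,0,0,0,230],[-0.0003,0.0019,0,0,0,0,230],[-0.0003,0.0019,0,0,0,0,230],[-0.0002,0.0019,0,0,0,0,230]]]' >/dev/null; python3 step.py 0.025 4
```

```text
t 30.85 wheel 6.184 r 58.37 c [562.91 266.86] Fr 0.2 Ft -2.9 Fz -2.3 w 0.018328352403352583 |p-c|-r 0.07
[-0.0001,0.0015,0,0,0,0,230],[-0.0001,0.0015,0,0,0,0,230],[-0.0001,0.0015,0,0,0,0,230],[-0.0000,0.0015,0,0,0,0,230]
```

```bash
python3 -m creep '[[[-0.0001,0.0015,0,0,0,0,230],[-0.0001,0.0015,0,0,0,0,230],[-0.0001,0.0015,0,0,0,0,230],[0,0.0015,0,0,0,0,230],[0,-0.0004,0,0,0,0,230],[0,-0.0004,0,0,0,0,230]]]' >/dev/null; python3 step.py 0.025 1
```

```text
t 31.45 wheel 0.008 r 58.37 c [562.9  266.86] Fr -0.3 Ft 0.7 Fz -2.9 w 0.018422999159766563 |p-c|-r 0.06
[0.0000,0.0015,0,0,0,0,230]
```

Full turn made with almost no load left on the handle. I'll release slowly and check the mark.

```bash
python3 -m creep '[[[0,0,0,0,0,0,205],[0,0,0,0,0,0,195],[0,0,0,0,0,0,188],[0,0,0,0,0,0,175],[0,0,0,0,0,0,140],[0,0,0,0,0,0,100],[0,0,0,0,0,0,100],[0,0,0,0,0,0,100]]]'
python3 -m creep '[[[0,0,-0.01,0,0,0,100],[0,0,-0.02,0,0,0,100],[0,0,-0.03,0,0,0,100],[0,0,-0.03,0,0,0,100],[0,0,-0.02,0,0,0,100],[-0.02,0,-0.01,0,0,0,100],[0,0,0,0,0,0,100],[0,0,0,0,0,0,100]]]'
python3 -c "
from h import *
c=eyes.camera('wrist');g=c['frame'][60:260,210:470,::-1]
cv2.imwrite('pics/w5.png',cv2.resize(g,None,fx=3,fy=3,interpolation=3))"
```

```text
clock: 32.25
ee_pos: [0.5454, 0.17, 0.1341]
ee_rot: [-180.0, -0.0, -10.6]
force: [-0.6, 0.4, -0.0]
gripper_width: 0.0521
finger_force: 0.0
clock: 33.05
ee_pos: [0.5257, 0.1738, 0.2548]
ee_rot: [-179.9, -0.1, -10.6]
force: [0.3, -0.4, -0.4]
gripper_width: 0.0521
finger_force: 0.0
```

View pics/w5.png

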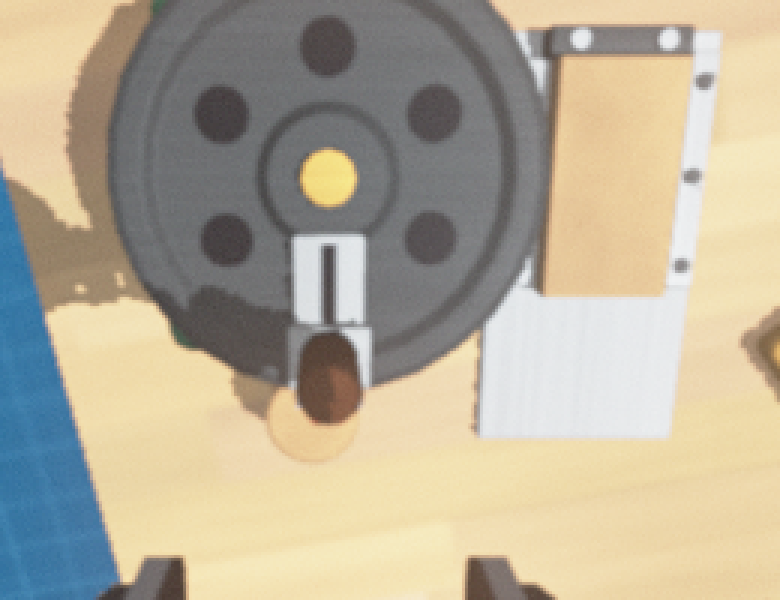

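The slot (column 329) is in line with the nut (column 328) and points along the guide, so the wheel is home. The block lies against the stop and the anvil rail, and the gripper is clear.

```bash
python3 -c "
from h import *
print(env.hand_in())"
```

```text
the job is handed in; nothing more can be done
None
```

The job is handed in, with no verdict returned: the block is home against the end stop, and the flywheel made one full anticlockwise turn and rests within about 0.01 rad of home by my estimate. The measured load on the handle stayed under about 6 N, and the gripper was clear of everything at about 33 s of the 72 s allowed.

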